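# Stamp out of the catch-locked case and onto the ink pad

## Robot

A 6-joint arm with a two-finger parallel gripper is mounted at the origin on a cart in front of the work surface, level with it; the furniture and walls round the work are solid. World frame = base frame: x ahead of the robot, y to its left, z up, the work surface at z = 0. Lengths are in m, angles in rad, forces in N, time in s.
With the tool pointing down it reaches from about 0.35 to 0.775 m from the base axis. Payload 5.5 kg.
Tool frame: the origin (TCP) lies between the finger pads; the fingertips stand 19 mm ahead of it and the grasp point (between the pads) is the TCP; z points along the fingers, x is the direction in which the jaws open and shut, and the axes are right-handed (so a half turn about z gives the same grasp; the last joint's range is limited). The gripper opens to 85 mm and grips with 20 to 120 N. Pads are 22 mm wide; open, the fingers measure 114 mm over their backs; the gripper's body (76 mm by 85 mm) begins 54 mm behind the grasp point. The pads swing forward as they close: fully open they stand 13 mm farther back than shut.
Start: joints at [-1.456, 0.313, 0.046, 1.304, 0, 1.431], TCP at [0.145, -0.556, 0.25] pointing down, gripper open.
Joint ranges: [-2.76, 2.76], [-0.86, 1.69], [-1.03, 1.26], [-2.2, 2.34], [-1.47, 1.5], [-3.14, 3.14]. Speed limits (rad/s): [2.57, 2.57, 3.14, 3.14, 3.14, 3.14].

## Interface

Orientations are given as a unit quaternion [w, x, y, z].
In Python, from workcell import env gives the robot as it stands. The module is installed in compiled form; this text tells all that it offers.
- The arm moves only by the tool carry_out, never from a script. Its argument "steps" is a list of rows, each a list of 7 numbers: the gripper command: -1 is shut, 1 is fully open, values between are in proportion, then the shift along the tool's x, y, z in m, then the turn, a rotation vector about the tool's x, y, z in rad. A call has 1 to 20 rows; each row shifts and turns the commanded pose from where the row before left it, along the tool's axes as they then stand; what a row does not reach is not made up. A row lasts 1/8 s, in which the tool goes at most 62.5 mm and 10.7 degrees, less where a joint would pass 70% of its speed; a pose out of reach is approached as far as the arm can. A call with a gripper value outside its range is refused whole. The fingers move at their own pace and stop on an object; "grip_force" is the grip in N (left out, the last holds). Time passes only in rows, so rows that do not move let the fingers close. It gives the time, the measured TCP pose, the force and the opening at its end, in the units of the state.
- env.get_state(): the state, without advancing time (a new reading comes with each control period).
- env.read_camera(name): name is "scene" or "side" or "wrist"; returns a dict with "color" (420x560x3 uint8, red, green, blue), "K" (3x3 intrinsics, pixels), "dist" ([k1, k2, p1, p2, k3] as OpenCV has them; the pictures are not rectified), "R" (3x3) and "t" (3): a world point X has camera coordinates R X + t. Camera axes: x right, y down, z forward; pixel columns grow to the right and rows downward; lengths in m; the calibration is good to about 2 mm. A picture is of the moment at which its call begins. There is no depth.
- env.hand_in(): hands the job in, once; it reports no verdict.
The state is a dict: "clock": time; "joint_pos": joint angles; "qvel": joint speeds; "tau": joint torques, N m; "tcp_pos": TCP position; "orientation": TCP orientation; "wrist_force": force on the tool from outside, world axes, zero at the start; "ft_torque": the same for the moment, N m; "finger_gap": finger opening in m.
Only numpy, scipy, OpenCV 4.12 (cv2) and the standard library are available. Lean on these libraries where they do the work, as an engineer would, in place of code of your own. Each camera call takes 0.05 s, during which the arm holds its last target. There are 200 camera calls.

## Task

Get the dark-handled rubber stamp out from under the sliding lid of the wooden stationery case and stand it upright, face down, in the middle of the open blue ink pad. Nobody remembers whether the lid's catch is on: if the lid will not slide, a quarter turn of the round black knob lets it go (and would lock a lid that was free). Do not knock over or shove the jar of confetti or the flat red box.

Things in the scene. Friction and masses are not known exactly. Their poses are not given: they have to be found in the camera images.
- case: Dark wooden case, fixed, 120 mm (x) by 328 mm (y -132 to +196), walls 96 mm high. Origin on the table under the middle of the lidded bay; +y is the way the lid opens. Along y: solid end block with the knob (-132..-62), lidded bay (inside x -54..54, y -62..62, floor z 6 mm, open above once the lid is away), then an open second bay that the lid slides over.
- bay_floor (a point): Centre of the lidded bay's floor, 6 mm above the table; axes as the case.
- lid_handle (a point): Middle of the brass handle on the pale sliding lid, 110 mm above the table; moves with the lid, axes as the case. The handle is an upright bar 62 mm long across the travel (x), 14 mm thick along the travel (y), rising 28 mm from the lid's top (94 mm above the table) to 122 mm.
- lid (a joint): Travel of the lid in m along the case's +y: 0 shut over the stamp, 0.122 fully open (whole bay uncovered). Free, it slides with 2 to 3 N and stays where it is left; with the catch on it stops dead after about 3 mm.
- catch_knob (a point): On the vertical axis of the catch's round black fluted knob, 36 mm across, sides 99 to 119 mm above the table, point at 112 mm; axes as the case, not turning. The knob turns endlessly either way (0.05 N m) and clicks to rest every quarter turn, alternately locked and free; a turn of 1.1 to 2.0 rad clicks on to the next rest when let go. Nothing on it shows its state.
- stamp: Rubber stamp, 40 x 40 x 74 mm, 60 g, light wooden block 22 mm high with a dark turned handle above: neck 22 mm across from 22 to 40 mm, grip 27 mm across from 40 to 74 mm. Origin at the centre of its face (underside), z up along the handle. At first it stands in the lidded bay.
- ink_pad: Open ink pad, loose, 200 g: black plastic case 72 (its x) by 96 (its y) by 12 mm with a raised blue pad of 60 by 84 mm, top 16 mm above the table. Origin at the centre of the underside.
- confetti_jar: Small glass jar of confetti, loose, 56 mm across, 80 mm tall, origin at the centre of its base. A bystander.
- pink_box_2: Flat red box, loose, 90 x 122 x 24 mm, origin at the centre of its underside. A bystander.
There are look-alikes about, which are no part of the job. Several things have the shape of the ink_pad; the one meant has the colours described above.

How it is judged:
By the outcome, as a careful person would: the job done as asked, in the order asked, and still so for the second after the job is handed in, with the robot touching nothing.
It also fails if it takes over 64 s, if anything falls off the work surface, if the arm or the gripper's body presses on something with over 40 N, if the wrist force passes 120 N, or if a joint passes its speed limit or range.

## Working session

There is one attempt and no reset: what is moved stays moved. The work goes in short steps, Python scripts to look and compute and a tool call to move; the robot and the scene stay as the last step left them, time stands still between calls to the robot, and variables do not carry over. Pictures are saved under pics/ and viewed, about 8 in all and at most 12, crops included, and the job is handed in when it is done.

Besides the shell and the picture viewer there is one more tool, called after "Call:" as name([rows], argument=value, ...), one row to a line, values as JSON. carry_out: Moves the arm, as the interface text tells. Its arguments: {"type":"object","properties":{"steps":{"type":"array","items":{"type":"array","items":{"type":"number"}}},"grip_force":{"type":"number"}},"required":["steps"]}

```bash
mkdir -p pics
cat > h.py <<'E'
import numpy as np, cv2
from workcell import env
def shot(n,f):
    c=env.read_camera(n); cv2.imwrite('pics/'+f,c['color'][:,:,::-1]); np.savez('pics/'+f[:-4]+'.npz',**c); return c
def ray(c,uv):
    p=cv2.undistortPoints(np.array([[uv]],float),np.array(c['K']),np.array(c['dist']))[0,0]
    R=np.array(c['R']);t=np.array(c['t']); return -R.T@t, R.T@np.array([p[0],p[1],1.])
def onz(c,uv,z):
    o,d=ray(c,uv); return o+d*(z-o[2])/d[2]
def tri(obs):
    A=np.zeros((3,3));b=np.zeros(3)
    for c,uv in obs:
        o,d=ray(c,uv); d/=np.linalg.norm(d); P=np.eye(3)-np.outer(d,d);A+=P;b+=P@o
    X=np.linalg.solve(A,b); return X,[np.round(proj(c,X)-uv,1) for c,uv in obs]
def proj(c,X):
    return cv2.projectPoints(np.array([X],float),cv2.Rodrigues(np.array(c['R']))[0],np.array(c['t'],float),np.array(c['K']),np.array(c['dist'],float))[0][0,0]
E
python3 - <<'E'
from h import *
a=[shot(n,n+'0.png') for n in('scene','side')]
for c in a: print(np.round(-np.array(c['R']).T@c['t'],2),np.round(np.array(c['R'])[2],2))
s=env.get_state();print({k:np.round(v,3) for k,v in s.items()})
E
```

```text
[0.05 0.71 0.59] [ 0.45 -0.75 -0.48]
[0.34 0.8  0.83] [ 0.15 -0.76 -0.63]
{'clock': np.float64(0.1), 'joint_pos': array([-1.456,  0.314,  0.045,  1.304,  0.   ,  1.431]), 'qvel': array([-0.002, -0.002,  0.002,  0.001, -0.   ,  0.   ]), 'tau': array([ 3.0000e-03, -4.8172e+01,  2.9924e+01,  1.3000e-02, -0.0000e+00,
       -0.0000e+00]), 'tcp_pos': array([ 0.145, -0.556,  0.249]), 'orientation': array([-0.001,  0.791, -0.612, -0.001]), 'wrist_force': array([0.084, 0.265, 0.096]), 'ft_torque': array([-0.03 ,  0.007, -0.02 ]), 'finger_gap': np.float64(0.085)}
```

View pics/scene0.png

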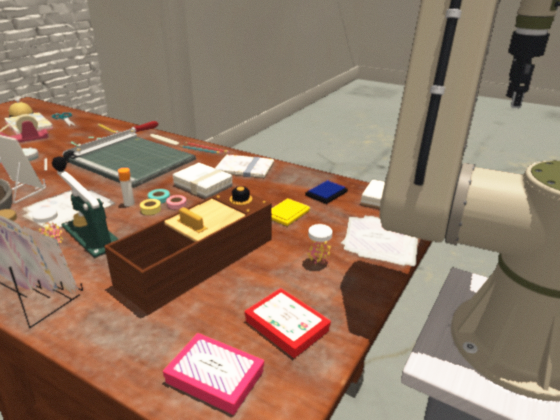

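View pics/side0.png

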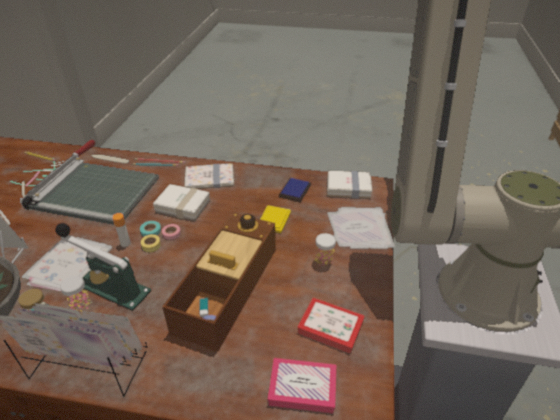

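The scene view shows the case with its lid handle at (191,218) and knob at (241,195), a blue pad at (327,190), a yellow one at (289,211), the jar at (320,240), a red box at (288,321) and a pink one at (215,370). In the side view these are the handle (222,259), knob (247,222), blue pad (295,188) and jar (324,252).

Ink-pad candidates in the scene view are blue (327,190), yellow (289,211) and the white boxes (202,179) and (378,193). I choose the blue one and will check it in a crop.

Run:
```python
from h import *
a=np.load('pics/scene0.npz');b=np.load('pics/side0.npz')
for n,c in(('scene',a),('side',b)):
    im=c['color']; hsv=cv2.cvtColor(im,cv2.COLOR_RGB2HSV)
    m=cv2.inRange(hsv,(110,120,30),(130,255,255))
    k,_,st,ce=cv2.connectedComponentsWithStats(m)
    for i in range(1,k):
        if st[i,4]>60: print(n,'blue',st[i],ce[i].round(1))
A=a['color'][165:300,110:350]; B=b['color'][165:345,160:350]
A=cv2.resize(A,None,fx=3.3,fy=3.3,interpolation=3)[:, :792]; B=cv2.resize(B,None,fx=3.1,fy=3.1,interpolation=3)
cv2.imwrite('pics/cA.png',A[:,:,::-1]);cv2.imwrite('pics/cB.png',B[:,:,::-1])
```

```text
scene blue [309 181  36  18 356] [326.5 189.6]
```

View pics/cA.png

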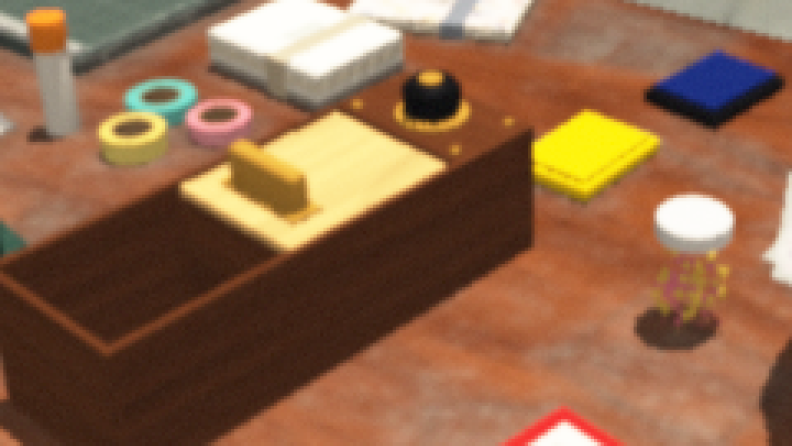

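View pics/cB.png

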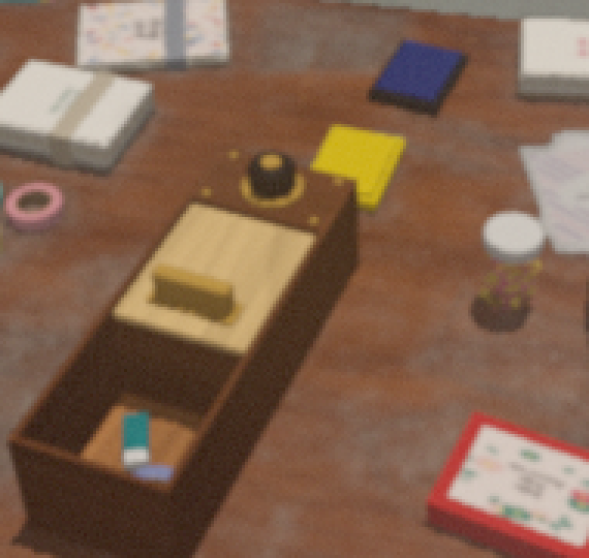

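The crops show the blue pad in its black case at crop A (715,85), a wholly yellow look-alike at (595,150), and the lid shut with its brass handle in view. The blue pad is the right one.

Run:
```python
from h import *
a=np.load('pics/scene0.npz');b=np.load('pics/side0.npz')
fa=lambda u,v:np.array([u/3.3+110,v/3.3+165]); fb=lambda u,v:np.array([u/3.1+160,v/3.1+165])
P={'knobtop':((432,76),(271,160)),'hL':((234,150),(156,268)),'hR':((306,184),(234,291)),
'c_knob_near':((532,130),(357,184)),'c_open_near':((107,350),(168,488)),'c_open_far':((0,266),(12,440)),
'padc':((716,86),(422,73)),'jarlid':((694,215),(514,230))}
X={}
for k,(p,q) in P.items():
    X[k],r=tri([(a,fa(*p)),(b,fb(*q))]); print(k,X[k].round(3),r)
print('case len',np.linalg.norm((X['c_knob_near']-X['c_open_near'])[:2]),'width',np.linalg.norm((X['c_open_far']-X['c_open_near'])[:2]),'handle',np.linalg.norm((X['hL']-X['hR'])[:2]))
d=X['c_open_near']-X['c_knob_near'];print('yaw of +y',np.degrees(np.arctan2(d[1],d[0])))
print('pad blob z16',onz(a,(326.5,189.6),.016))
for n,f,c,L in(('a',fa,a,[(718,52),(783,85),(712,118),(650,92)]),('b',fb,b,[(407,40),(467,53),(440,105),(378,92)])):
    Q=[onz(c,f(*p),.013)for p in L];print(n,np.round(Q,3).tolist())
s=env.get_state();print(s['orientation'])
```

```text
knobtop [ 0.582 -0.023  0.122] [array([ 0.2, -0.2]), array([-0.1,  0.2])]
hL [0.637 0.107 0.115] [array([ 0.8, -1. ]), array([-0.5,  1. ])]
hR [0.575 0.115 0.113] [array([ 0.3, -0.4]), array([-0.2,  0.4])]
c_knob_near [ 0.517 -0.042  0.091] [array([ 0.1, -0.2]), array([-0.1,  0.2])]
c_open_near [0.575 0.277 0.097] [array([ 0.3, -0.3]), array([-0.1,  0.3])]
c_open_far [0.691 0.248 0.088] [array([-1. ,  1.1]), array([ 0.5, -1.2])]
padc [ 0.508 -0.308  0.01 ] [array([ 0.6, -0.7]), array([-0.4,  0.6])]
jarlid [ 0.388 -0.024  0.079] [array([ 0.4, -0.5]), array([-0.3,  0.5])]
case len 0.3238902611770047 width 0.11982452488263025 handle 0.06183331069350656
yaw of +y 79.78244307586344
pad blob z16 [ 0.50743189 -0.2998047   0.016     ]
a [[0.531, -0.354, 0.013], [0.46, -0.328, 0.013], [0.484, -0.249, 0.013], [0.545, -0.261, 0.013]]
b [[0.531, -0.36, 0.013], [0.468, -0.349, 0.013], [0.482, -0.26, 0.013], [0.543, -0.269, 0.013]]
[-5.95780091e-04  7.91227451e-01 -6.11521412e-01 -5.72999331e-04]
```

```bash
cat > plan.py <<'E'
import sys
from h import *
from scipy.spatial.transform import Rotation as Ro
def plan(x,y,z,yaw,n,g=1):
    """rows from the present pose to tool-down at x,y,z, tool-x heading yaw(deg)"""
    s=env.get_state(); q=np.array(s['orientation']); R=Ro.from_quat(q[[1,2,3,0]])
    p=np.array(s['tcp_pos']); xa=R.apply([1,0,0]); y0=np.degrees(np.arctan2(xa[1],xa[0]))
    dy=(yaw-y0+180)%360-180
    print('now',p.round(4),'yaw',round(y0,2),'tilt',np.degrees(np.arccos(-R.apply([0,0,1])[2])).round(2),'turn tool z',round(-dy,1),'F',np.round(s['wrist_force'],1),'gap',round(float(s['finger_gap']),4),'t',round(float(s['clock']),2),'j',np.round(s['joint_pos'],2))
    d=(np.array([x,y,z])-p)/n; turn=-np.radians(dy)/n
    for i in range(n):
        v=R.inv().apply(d); print([g]+[round(float(k),4) for k in v]+[0,0,round(turn,4)],end=',')
        R=R*Ro.from_rotvec([0,0,turn])
    print()
if __name__=='__main__': plan(*map(float,sys.argv[1:5]),int(sys.argv[5]),float(sys.argv[6]) if len(sys.argv)>6 else 1)
E
python3 plan.py .606 .111 .25 79.8 17
```

```text
now [ 0.1449 -0.556   0.2495] yaw -75.4 tilt 0.09 turn tool z -155.2 F [0.1 0.3 0.1] gap 0.0855 t 0.1 j [-1.46  0.31  0.05  1.3   0.    1.43]
[1, -0.0311, -0.0361, 0.0, 0, 0, np.float64(-0.1593)],[1, -0.025, -0.0406, 0.0, 0, 0, np.float64(-0.1593)],[1, -0.0182, -0.0441, 0.0, 0, 0, np.float64(-0.1593)],[1, -0.011, -0.0464, 0.0, 0, 0, np.float64(-0.1593)],[1, -0.0035, -0.0476, 0.0, 0, 0, np.float64(-0.1593)],[1, 0.0041, -0.0475, 0.0, 0, 0, np.float64(-0.1593)],[1, 0.0116, -0.0463, 0.0, 0, 0, np.float64(-0.1593)],[1, 0.0188, -0.0439, 0.0, 0, 0, np.float64(-0.1593)],[1, 0.0255, -0.0403, 0.0, 0, 0, np.float64(-0.1593)],[1, 0.0316, -0.0358, 0.0, 0, 0, np.float64(-0.1593)],[1, 0.0368, -0.0303, 0.0, 0, 0, np.float64(-0.1593)],[1, 0.0412, -0.0241, 0.0, 0, 0, np.float64(-0.1593)],[1, 0.0445, -0.0172, 0.0, 0, 0, np.float64(-0.1593)],[1, 0.0466, -0.01, 0.0, 0, 0, np.float64(-0.1593)],[1, 0.0476, -0.0024, 0.0, 0, 0, np.float64(-0.1593)],[1, 0.0474, 0.0051, 0.0, 0, 0, np.float64(-0.1593)],[1, 0.046, 0.0126, 0.0, 0, 0, np.float64(-0.1593)],
```

Call:
carry_out([
  [1, -0.031, -0.036, 0, 0, 0, -0.159],
  [1, -0.025, -0.041, 0, 0, 0, -0.159],
  [1, -0.018, -0.044, 0, 0, 0, -0.159],
  [1, -0.011, -0.046, 0, 0, 0, -0.159],
  [1, -0.004, -0.048, 0, 0, 0, -0.159],
  [1, 0.004, -0.048, 0, 0, 0, -0.159],
  [1, 0.012, -0.046, 0, 0, 0, -0.159],
  [1, 0.019, -0.044, 0, 0, 0, -0.159],
  [1, 0.025, -0.04, 0, 0, 0, -0.159],
  [1, 0.032, -0.036, 0, 0, 0, -0.159],
  [1, 0.037, -0.03, 0, 0, 0, -0.159],
  [1, 0.041, -0.024, 0, 0, 0, -0.159],
  [1, 0.044, -0.017, 0, 0, 0, -0.159],
  [1, 0.047, -0.01, 0, 0, 0, -0.159],
  [1, 0.048, -0.002, 0, 0, 0, -0.159],
  [1, 0.047, 0.005, 0, 0, 0, -0.159],
  [1, 0.046, 0.013, 0, 0, 0, -0.159],
  [1, 0, 0, 0, 0, 0, 0],
  [1, 0, 0, 0, 0, 0, 0],
])

```text
clock: 2.48
tcp_pos: [0.6085, 0.1083, 0.2495]
orientation: [-0.0, 0.769, 0.639, -0.001]
wrist_force: [-0.3, -0.6, 0.0]
finger_gap: 0.0859
```

```bash
python3 -c "
from h import *
c=shot('wrist','w1.png');print((-np.array(c['R']).T@c['t']).round(3))
for X in [(.582,-.023,.119),(.637,.107,.122),(.575,.115,.122)]: print(proj(c,X).round(1))
"; python3 plan.py .606 .111 .118 79.8 5
```

```text
[0.531 0.123 0.373]
[ 98.3 200.2]
[284.  239.8]
[279.5 158. ]
now [0.6084 0.1078 0.2499] yaw 79.39 tilt 0.08 turn tool z -0.4 F [-0.6 -0.2 -0.3] gap 0.0858 t 2.52 j [ 0.05  0.4   0.17  1.34 -0.    0.23]
[1, 0.0006, -0.0006, 0.0264, 0, 0, np.float64(-0.0014)],[1, 0.0006, -0.0006, 0.0264, 0, 0, np.float64(-0.0014)],[1, 0.0006, -0.0006, 0.0264, 0, 0, np.float64(-0.0014)],[1, 0.0006, -0.0006, 0.0264, 0, 0, np.float64(-0.0014)],[1, 0.0006, -0.0006, 0.0264, 0, 0, np.float64(-0.0014)],
```

View pics/w1.png

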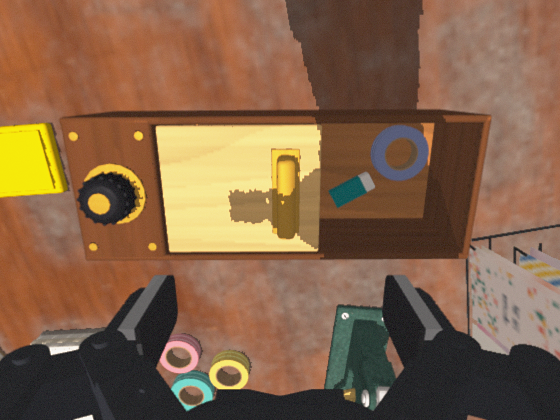

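The wrist view shows the handle top centred near (287,195), its long side almost vertical in the picture, and the knob cap at (98,203).

```bash
python3 -c "
from h import *
c=np.load('pics/w1.npz');a=np.load('pics/scene0.npz');b=np.load('pics/side0.npz')
fa=lambda u,v:np.array([u/3.3+110,v/3.3+165]); fb=lambda u,v:np.array([u/3.1+160,v/3.1+165])
print('handle',onz(c,(287,195),.122)); print('ends',onz(c,(287,152),.122),onz(c,(287,237),.122))
print('knob',onz(c,(98,203),.122),tri([(a,fa(432,76)),(b,fb(271,160)),(c,np.array([98.,203]))]))
print('handle tri',tri([(a,fa(270,167)),(b,fb(195,279)),(c,np.array([285.,195]))]))
for p,q in (((155,126),(320,123)),((168,253),(320,249))):
  d=onz(c,q,.094)-onz(c,p,.094);print('lid edge yaw',np.degrees(np.arctan2(d[1],d[0])),np.linalg.norm(d))
"
```

```text
handle [0.6026333  0.11541574 0.122     ]
ends [0.57177786 0.12091665 0.122     ] [0.63515839 0.10961827 0.122     ]
knob [ 0.58341589 -0.02221442  0.122     ] (array([ 0.58277309, -0.02269118,  0.12187448]), [array([ 0. , -0.2]), array([-0.3,  0.2]), array([-0.8, -0.8])])
handle tri (array([0.60412564, 0.11327971, 0.11624565]), [array([ 0.2, -1. ]), array([-0.,  1.]), array([-0.6,  0.3])])
lid edge yaw 80.52492461163128 0.12578658256669495
lid edge yaw 81.20493620262684 0.12977503221082065
```

Call:
carry_out([
  [0.3, 0.005, -0.005, 0.03, 0, 0, -0.014],
  [0.3, 0, 0, 0.035, 0, 0, 0],
  [0.3, 0, 0, 0.035, 0, 0, 0],
  [0.3, 0, 0, 0.022, 0, 0, 0],
  [0.3, 0, 0, 0.01, 0, 0, 0],
  [0.3, 0, 0, 0, 0, 0, 0],
  [-1, 0, 0, 0, 0, 0, 0],
  [-1, 0, 0, 0, 0, 0, 0],
  [-1, 0, 0, 0, 0, 0, 0],
  [-1, 0, 0, 0, 0, 0, 0],
], grip_force=30)

```text
clock: 3.78
tcp_pos: [0.6058, 0.1143, 0.1194]
orientation: [0.001, 0.765, 0.644, 0.001]
wrist_force: [-1.9, -0.4, 6.0]
finger_gap: 0.0136
```

Call:
carry_out([
  [-1, 0.003, 0, -0.002, 0, 0, 0],
  [-1, 0.003, 0, 0, 0, 0, 0],
  [-1, 0.004, 0, 0, 0, 0, 0],
  [-1, 0, 0, 0, 0, 0, 0],
])

```text
clock: 4.28
tcp_pos: [0.6076, 0.1245, 0.1196]
orientation: [0.0, 0.764, 0.645, 0.0]
wrist_force: [5.3, -1.6, -6.5]
finger_gap: 0.0134
```

The lid came 10 mm at low force, so the catch is off. I'll leave the knob alone and slide the lid on to the stop.

Call:
carry_out([
  [-1, 0.012, 0, 0, 0, 0, 0],
  [-1, 0.015, 0, 0, 0, 0, 0],
  [-1, 0.018, 0, 0, 0, 0, 0],
  [-1, 0.018, 0, 0, 0, 0, 0],
  [-1, 0.018, 0, 0, 0, 0, 0],
  [-1, 0.015, 0, 0, 0, 0, 0],
  [-1, 0.009, 0, 0, 0, 0, 0],
  [-1, 0.005, 0, 0, 0, 0, 0],
  [-1, 0.003, 0, 0, 0, 0, 0],
  [-1, 0, 0, 0, 0, 0, 0],
])

```text
clock: 5.52
tcp_pos: [0.6272, 0.2336, 0.1195]
orientation: [0.002, 0.765, 0.644, -0.001]
wrist_force: [7.5, -6.5, -5.4]
finger_gap: 0.0132
```

Call:
carry_out([
  [-0.2, 0, 0, 0, 0, 0, 0],
  [-0.2, 0, 0, 0, 0, 0, 0],
  [-0.1, 0, 0, -0.025, 0, 0, 0],
  [0, 0, 0, -0.045, 0, 0, 0],
  [0, -0.03, 0, -0.045, 0, 0, 0],
  [0, -0.05, 0, -0.035, 0, 0, 0],
  [0, -0.05, 0, 0, 0, 0, 0],
  [0, -0.015, 0, 0, 0, 0, 0],
  [0, 0, 0, 0, 0, 0, 0],
  [0, 0, 0, 0, 0, 0, 0],
])

```text
clock: 6.78
tcp_pos: [0.6013, 0.0939, 0.2698]
orientation: [-0.0, 0.764, 0.645, -0.0]
wrist_force: [-0.2, 0.7, -0.6]
finger_gap: 0.043
```

```bash
python3 -c "
from h import *
c=shot('wrist','w2.png');shot('side','side2.png')
"; python3 plan.py .606 .09 .25 80.2 1
```

```text
now [0.6014 0.094  0.2698] yaw 80.38 tilt 0.04 turn tool z 0.2 F [-0.5 -0.4 -0.6] gap 0.0425 t 6.88 j [0.02 0.38 0.19 1.38 0.   0.19]
[1, -0.0032, 0.0052, 0.0198, 0, 0, np.float64(0.0031)],
```

View pics/w2.png

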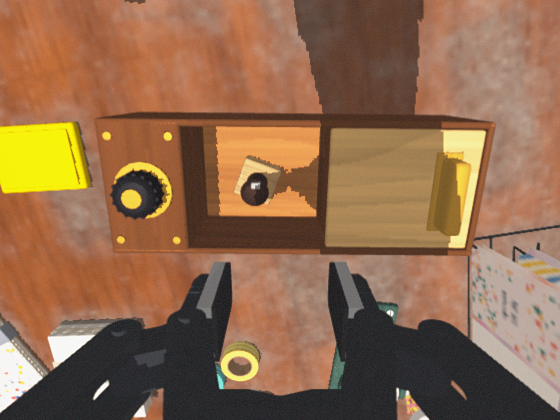

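The lid is fully open and the only stamp stands in the bay, with its dark handle top near (256,189). I'll measure it and take a second view from closer in.

```bash
cat > dark.py <<'E'
from h import *
def dark(f,box):
    c=np.load(f); x0,y0,x1,y1=box
    hsv=cv2.cvtColor(c['color'],cv2.COLOR_RGB2HSV)[y0:y1,x0:x1]
    m=(hsv[...,2]<60).astype(np.uint8); m=cv2.morphologyEx(m,cv2.MORPH_OPEN,np.ones((3,3)))
    k,_,st,ce=cv2.connectedComponentsWithStats(m)
    return c,[(st[i].tolist(),(ce[i]+[x0,y0]).round(1)) for i in range(1,k) if st[i,4]>40]
E
python3 -c "
from dark import *
c,r=dark('pics/w2.npz',(228,145,300,212));print(r)
for p in((256,187),(256,190)): print(onz(c,p,.080))
for p in((246,157),(284,170),(236,192)): print('block',onz(c,p,.028))
print('bay corners',[onz(c,p,.006).round(3) for p in((216,126),(219,216))])
"
```

```text
[([22, 29, 18, 31, 308], array([260.2, 188.3]))]
[0.6013607  0.07298798 0.08      ]
[0.60411429 0.07246618 0.08      ]
block [0.58143892 0.06306016 0.028     ]
block [0.60127971 0.09924399 0.028     ]
block [0.61617508 0.0454006  0.028     ]
bay corners [array([0.547, 0.036, 0.006]), array([0.646, 0.017, 0.006])]
```

Call:
carry_out([
  [0, -0.008, 0.021, 0.03, 0, 0, 0],
  [0, -0.007, 0.021, 0.03, 0, 0, 0],
  [0, 0, 0, 0, 0, 0, 0],
  [0, 0, 0, 0, 0, 0, 0],
])

```text
clock: 7.38
tcp_pos: [0.64, 0.0717, 0.2106]
orientation: [-0.0, 0.764, 0.645, -0.0]
wrist_force: [1.3, 0.5, 0.2]
finger_gap: 0.0425
```

```bash
python3 -c "
from h import *
c=shot('wrist','w3.png');a=cv2.imread('pics/w3.png')
p=proj(c,(.604,.0725,.08));print(p); u,v=p.astype(int)
u0,v0=max(u-90,0),max(v-70,0);print(u0,v0);cr=a[v0:v0+140,u0:u0+180]
b=cv2.imread('pics/w2.png')[130:230,200:340]
o=np.zeros((560,760,3),np.uint8);o1=cr.repeat(4,0).repeat(4,1)[:560,:720];o[:o1.shape[0],:o1.shape[1]]=o1
cv2.imwrite('pics/w3c.png',o)
"
```

```text
[271.40351242 154.92326799]
181 84
```

View pics/w3c.png

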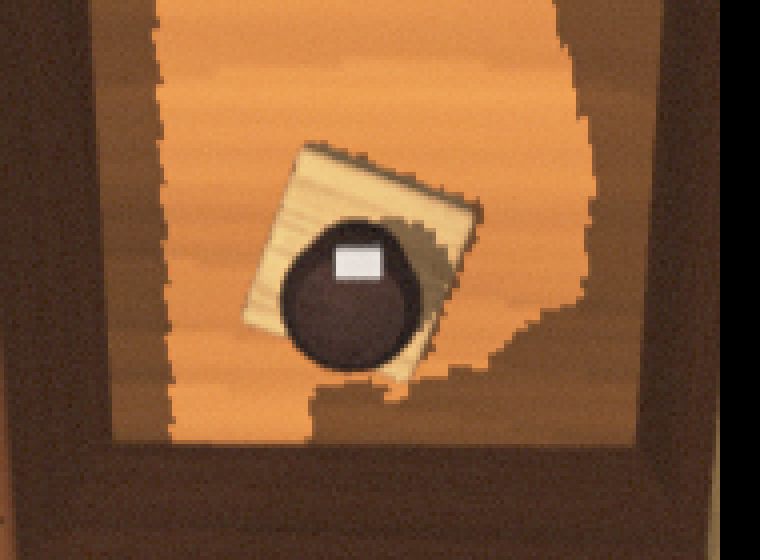

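```bash
python3 -c "
from h import *
c=np.load('pics/w3.npz');d=np.load('pics/w2.npz')
f=lambda u,v:np.array([181+u/4-.4,84+v/4-.4])
print('grip',[onz(c,f(351,302),z).round(4) for z in(.080,.075,.07)])
Q=np.array([onz(c,f(*p),.028) for p in((303,147),(478,208),(407,380),(245,322))]);print(Q.round(4),Q.mean(0))
print('sides',[np.linalg.norm(Q[i]-Q[i-1]).round(4) for i in range(4)])
print('tri grip',tri([(c,f(351,302)),(d,np.array([256.,188.5]))]))
print('tri corner',tri([(c,f(478,208)),(d,np.array([284.,170]))]),tri([(c,f(303,147)),(d,np.array([246.,157]))]))
e=Q[1]-Q[0];print('yaw',np.degrees(np.arctan2(e[1],e[0])))
"; python3 plan.py .606 .074 .063 80.2 5 0
```

```text
grip [array([0.6066, 0.0698, 0.08  ]), array([0.6075, 0.0695, 0.075 ]), array([0.6083, 0.0692, 0.07  ])]
[[0.5821 0.0625 0.028 ]
 [0.6005 0.0965 0.028 ]
 [0.6347 0.0757 0.028 ]
 [0.6162 0.0433 0.028 ]] [0.60837814 0.06950897 0.028     ]
sides [np.float64(0.0392), np.float64(0.0387), np.float64(0.04), np.float64(0.0373)]
tri grip (array([0.61583554, 0.06679273, 0.02798324]), [array([0.2, 0.1]), array([-0.2, -0.1])])
tri corner (array([0.602404  , 0.09795224, 0.01915442]), [array([1.4, 0.7]), array([-1.1, -0.5])]) (array([0.58264657, 0.06201046, 0.02013787]), [array([0.1, 0. ]), array([-0.1, -0. ])])
yaw 61.53079908770698
now [0.6403 0.0717 0.2114] yaw 80.34 tilt 0.05 turn tool z 0.1 F [-0.2 -0.   1. ] gap 0.043 t 7.42 j [-0.01  0.46  0.17  1.28  0.    0.16]
[0.0, -0.0007, -0.0069, 0.0297, 0, 0, np.float64(0.0005)],[0.0, -0.0007, -0.0069, 0.0297, 0, 0, np.float64(0.0005)],[0.0, -0.0007, -0.0069, 0.0297, 0, 0, np.float64(0.0005)],[0.0, -0.0007, -0.0069, 0.0297, 0, 0, np.float64(0.0005)],[0.0, -0.0007, -0.0069, 0.0297, 0, 0, np.float64(0.0005)],
```

Block sides measure 37–40 mm against 40 given, and the block centre (0.608, 0.0695) agrees with the handle top (0.607, 0.070). The two-view height of the handle (0.028) is off because the baseline is short, so I take the standing height and go in gently while watching the force.

Call:
carry_out([
  [0, -0.004, -0.017, 0.02, 0, 0, 0],
  [0, -0.003, -0.0155, 0.02, 0, 0, 0],
  [0, 0, 0, 0.025, 0, 0, 0],
  [0, 0, 0, 0.025, 0, 0, 0],
  [0, 0, 0, 0.022, 0, 0, 0],
  [0, 0, 0, 0.02, 0, 0, 0],
  [0, 0, 0, 0.014, 0, 0, 0],
  [0, 0, 0, 0, 0, 0, 0],
])

```text
clock: 8.43
tcp_pos: [0.6066, 0.0697, 0.0642]
orientation: [-0.0, 0.764, 0.645, -0.0]
wrist_force: [-0.9, -0.8, 0.9]
finger_gap: 0.0424
```

```bash
python3 -c "
from h import *
c=shot('wrist','w4.png');s=shot('side','side4.png')
a=cv2.imread('pics/w4.png')[80:420,100:460];b=cv2.imread('pics/side4.png')
p=proj(s,(.607,.07,.08)).astype(int);b=b[p[1]-60:p[1]+60,p[0]-60:p[0]+60]
cv2.imwrite('pics/c4.png',np.hstack([a,cv2.resize(b,(340,340),interpolation=2)]))
"; python3 plan.py .607 .07 .063 80.2 1 0
```

```text
now [0.6076 0.0695 0.0653] yaw 80.28 tilt 0.08 turn tool z 0.1 F [ 0.6 -0.1  0.5] gap 0.0426 t 8.53 j [-0.02  0.49 -0.15  0.92 -0.    0.15]
[0.0, 0.0004, -0.0007, 0.0023, 0, 0, np.float64(0.0014)],
```

View pics/c4.png

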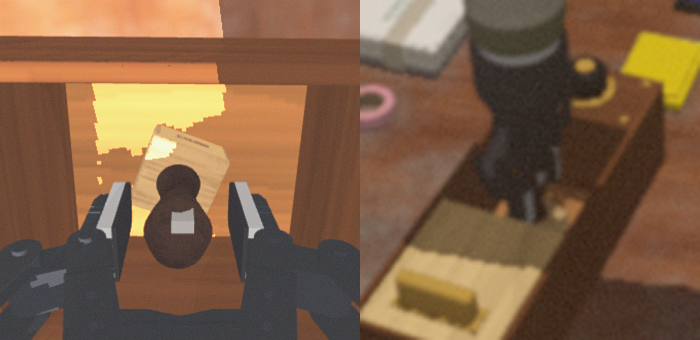

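The handle sits between the pads (crop 178,225) with clearance on both sides. Now close and lift straight up.

Call:
carry_out([
  [-1, 0, 0, 0, 0, 0, 0],
  [-1, 0, 0, 0, 0, 0, 0],
  [-1, 0, 0, 0, 0, 0, 0],
  [-1, 0, 0, 0, 0, 0, 0],
  [-1, 0, 0, -0.01, 0, 0, 0],
  [-1, 0, 0, -0.025, 0, 0, 0],
  [-1, 0, 0, -0.035, 0, 0, 0],
  [-1, 0, 0, -0.035, 0, 0, 0],
  [-1, 0, 0, -0.035, 0, 0, 0],
  [-1, 0, 0, -0.03, 0, 0, 0],
  [-1, 0, 0, -0.02, 0, 0, 0],
  [-1, 0, 0, 0, 0, 0, 0],
], grip_force=40)

```text
clock: 10.02
tcp_pos: [0.6079, 0.0693, 0.2563]
orientation: [0.001, 0.765, 0.645, 0.001]
wrist_force: [0.1, 0.7, -0.4]
finger_gap: 0.0232
```

```bash
python3 plan.py .52 -.20 .25 60 8 -1; python3 -c "
from h import *
shot('scene','s5.png');shot('side','d5.png');shot('wrist','w5.png')
s=np.load('pics/s5.npz');d=np.load('pics/d5.npz');w=np.load('pics/w5.npz')
st=env.get_state();X=np.array(st['tcp_pos'])-[0,0,.045]
o=[]
for c in(s,d):
  u,v=proj(c,X).astype(int);o.append(cv2.resize(c['color'][v-45:v+45,u-45:u+45,::-1],(270,270),interpolation=2))
o.append(cv2.resize(w['color'][80:420,110:450,::-1],(270,270)))
cv2.imwrite('pics/c5.png',np.hstack(o))"
```

```text
now [0.6079 0.0693 0.2563] yaw 80.27 tilt 0.2 turn tool z 20.3 F [ 0.1  0.7 -0.4] gap 0.0232 t 10.03 j [-0.02  0.38  0.16  1.34 -0.    0.15]
[-1.0, -0.035, -0.0051, 0.0008, 0, 0, np.float64(0.0442)],[-1.0, -0.0352, -0.0036, 0.0008, 0, 0, np.float64(0.0442)],[-1.0, -0.0354, -0.002, 0.0008, 0, 0, np.float64(0.0442)],[-1.0, -0.0354, -0.0005, 0.0008, 0, 0, np.float64(0.0442)],[-1.0, -0.0354, 0.0011, 0.0008, 0, 0, np.float64(0.0442)],[-1.0, -0.0353, 0.0027, 0.0008, 0, 0, np.float64(0.0442)],[-1.0, -0.0352, 0.0042, 0.0008, 0, 0, np.float64(0.0442)],[-1.0, -0.0349, 0.0058, 0.0008, 0, 0, np.float64(0.0442)],
```

View pics/c5.png

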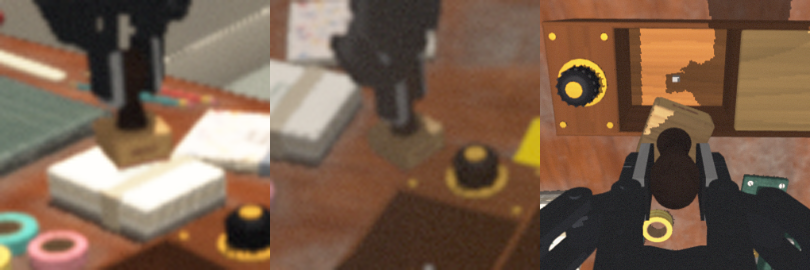

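```bash
python3 plan.py .56 -.30 .25 99 10 -1
```

```text
now [0.6065 0.0693 0.2531] yaw 80.27 tilt 0.1 turn tool z -18.7 F [ 0.5  0.2 -0.8] gap 0.023 t 10.18 j [-0.02  0.38  0.16  1.34 -0.    0.15]
[-1.0, -0.0372, 0.0017, 0.0003, 0, 0, np.float64(-0.0327)],[-1.0, -0.0372, 0.0004, 0.0003, 0, 0, np.float64(-0.0327)],[-1.0, -0.0372, -0.0008, 0.0003, 0, 0, np.float64(-0.0327)],[-1.0, -0.0372, -0.002, 0.0003, 0, 0, np.float64(-0.0327)],[-1.0, -0.0371, -0.0032, 0.0003, 0, 0, np.float64(-0.0327)],[-1.0, -0.037, -0.0044, 0.0003, 0, 0, np.float64(-0.0327)],[-1.0, -0.0368, -0.0056, 0.0003, 0, 0, np.float64(-0.0327)],[-1.0, -0.0366, -0.0068, 0.0003, 0, 0, np.float64(-0.0327)],[-1.0, -0.0363, -0.008, 0.0003, 0, 0, np.float64(-0.0327)],[-1.0, -0.0361, -0.0092, 0.0003, 0, 0, np.float64(-0.0327)],
```

Call:
carry_out([
  [-1, -0.037, 0.002, 0, 0, 0, -0.033],
  [-1, -0.037, 0, 0, 0, 0, -0.033],
  [-1, -0.037, -0.001, 0, 0, 0, -0.033],
  [-1, -0.037, -0.002, 0, 0, 0, -0.033],
  [-1, -0.037, -0.003, 0, 0, 0, -0.033],
  [-1, -0.037, -0.004, 0, 0, 0, -0.033],
  [-1, -0.037, -0.006, 0, 0, 0, -0.033],
  [-1, -0.037, -0.007, 0, 0, 0, -0.033],
  [-1, -0.036, -0.008, 0, 0, 0, -0.033],
  [-1, -0.036, -0.009, 0, 0, 0, -0.033],
  [-1, 0, 0, 0, 0, 0, 0],
  [-1, 0, 0, 0, 0, 0, 0],
])

```text
clock: 11.68
tcp_pos: [0.5606, -0.2989, 0.253]
orientation: [-0.001, 0.648, 0.761, 0.0]
wrist_force: [-0.8, 0.9, -0.2]
finger_gap: 0.0235
```

```bash
python3 -c "
from h import *
c=shot('wrist','w6.png')
m=cv2.inRange(cv2.cvtColor(c['color'],cv2.COLOR_RGB2HSV),(110,120,30),(130,255,255))
cs=max(cv2.findContours(m,0,2)[0],key=cv2.contourArea);r=cv2.minAreaRect(cs);print(r,cv2.boundingRect(cs))
B=cv2.boxPoints(r);P=np.array([onz(c,p,.016) for p in B]);print(P.round(4),P.mean(0).round(4),[np.linalg.norm(P[i]-P[i-1]).round(4) for i in range(4)])
e=P[1]-P[0];print('yaw',np.degrees(np.arctan2(e[1],e[0])))
print(np.round(env.get_state()['tcp_pos'],4))
"
```

```text
((274.74267578125, 121.4841537475586), (87.06836700439453, 62.42451095581055), 20.224857330322266) (226, 78, 100, 88)
[[ 0.5332 -0.3593  0.016 ]
 [ 0.4755 -0.3453  0.016 ]
 [ 0.4901 -0.2635  0.016 ]
 [ 0.55   -0.2737  0.016 ]] [ 0.5122 -0.3105  0.016 ] [np.float64(0.0872), np.float64(0.0594), np.float64(0.0831), np.float64(0.0608)]
yaw 166.39848705403736
[ 0.5608 -0.2984  0.2534]
```

View pics/w6.png

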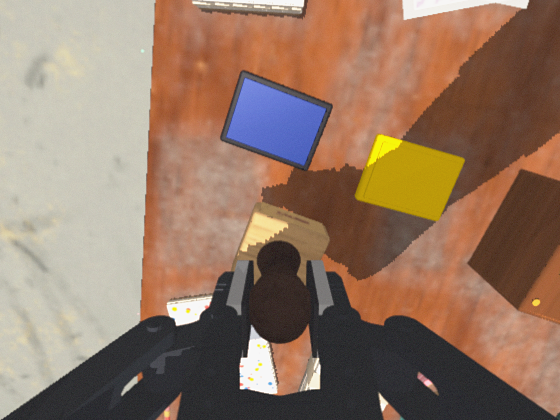

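The wrist view shows the blue pad at (275,121), 60 × 85 mm when cast at 16 mm as it should be, with the stamp held upright in the jaws. The pad centre is (0.512, -0.310), against (0.508, -0.308) from the two fixed cameras, and its yaw of about 79° matches the stamp's 80°.

```bash
python3 -c "
from h import *
a=np.load('pics/scene0.npz');b=np.load('pics/side0.npz');w=np.load('pics/w6.npz')
print(tri([(a,np.array([716/3.3+110,86/3.3+165])),(b,np.array([422/3.1+160,73/3.1+165])),(w,np.array([274.7,121.5]))]))
"; python3 plan.py .511 -.310 .25 99 4 -1
```

```text
(array([ 0.51008211, -0.31117223,  0.00769483]), [array([ 0.4, -0.6]), array([-0.9,  0.5]), array([ 0. , -2.1])])
now [ 0.5608 -0.2984  0.2534] yaw 99.2 tilt 0.11 turn tool z 0.2 F [ 0.2  0.4 -0.7] gap 0.0234 t 11.72 j [-0.62  0.44  0.23  1.37  0.   -0.78]
[-1.0, -0.0009, -0.0128, 0.0009, 0, 0, np.float64(0.0009)],[-1.0, -0.0009, -0.0128, 0.0009, 0, 0, np.float64(0.0009)],[-1.0, -0.0009, -0.0128, 0.0009, 0, 0, np.float64(0.0009)],[-1.0, -0.0009, -0.0128, 0.0009, 0, 0, np.float64(0.0009)],
```

Call:
carry_out([
  [-1, -0.001, -0.017, 0, 0, 0, 0],
  [-1, -0.001, -0.017, 0.02, 0, 0, 0],
  [-1, -0.001, -0.017, 0.03, 0, 0, 0],
  [-1, 0, 0, 0.035, 0, 0, 0],
  [-1, 0, 0, 0.035, 0, 0, 0],
  [-1, 0, 0, 0.028, 0, 0, 0],
  [-1, 0, 0, 0.017, 0, 0, 0],
  [-1, 0, 0, 0.005, 0, 0, 0],
  [-1, 0, 0, 0, 0, 0, 0],
  [-1, 0, 0, 0, 0, 0, 0],
])

```text
clock: 12.98
tcp_pos: [0.512, -0.311, 0.0856]
orientation: [0.001, 0.648, 0.761, 0.0]
wrist_force: [0.1, -0.2, -0.9]
finger_gap: 0.0233
```

```bash
python3 plan.py .511 -.310 .075 99 1 -1; python3 -c "
from h import *
s=shot('scene','s7.png');d=shot('side','d7.png');w=shot('wrist','w7.png')
o=[]
for c in(s,d):
  u,v=proj(c,(.511,-.31,.04)).astype(int);u=max(u,40);o.append(cv2.resize(c['color'][v-35:v+35,u-35:u+35,::-1],(260,260),interpolation=2))
o.append(cv2.resize(w['color'][80:420,110:450,::-1],(260,260)))
cv2.imwrite('pics/c7.png',np.hstack(o))"
```

```text
now [ 0.512  -0.311   0.0856] yaw 99.18 tilt 0.13 turn tool z 0.2 F [ 0.1 -0.2 -0.9] gap 0.0233 t 12.97 j [-0.68  0.45 -0.17  0.95 -0.   -0.84]
[-1.0, 0.0012, -0.0009, 0.0106, 0, 0, np.float64(0.0032)],
```

View pics/c7.png

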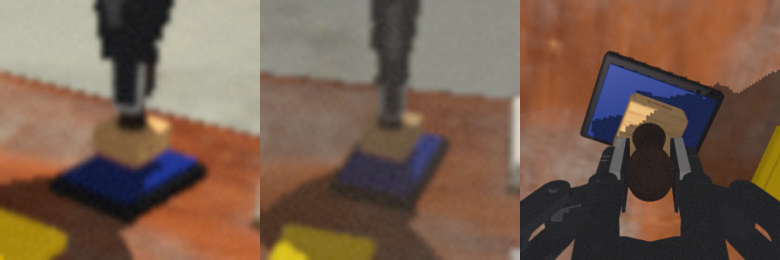

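The stamp hovers over the blue pad. I'll check how well it is centred in this same wrist view: block far corners near (257,202) and (327,221), pad case far corners near (226,148) and (374,198).

```bash
python3 -c "
from h import *
w=np.load('pics/w7.npz')
def cen(p,q,z,h):
  a,b=onz(w,p,z)[:2],onz(w,q,z)[:2];e=(b-a);L=np.linalg.norm(e);e/=L;n=np.array([e[1],-e[0]])
  m=(a+b)/2; n=n if n@(np.array([.512,-.311])-m)>0 else -n
  print('len',L.round(4),'centre',(m+n*h).round(4),'yaw',np.degrees(np.arctan2(e[1],e[0])).round(1))
cen((257,202),(327,221),.0486,.02); cen((226,148),(374,198),.012,.036)
"
```

```text
len 0.0344 centre [ 0.5062 -0.311 ] yaw 83.4
len 0.0881 centre [ 0.5109 -0.3101] yaw 80.4
```

```bash
python3 -c "
from h import *
w=np.load('pics/w7.npz');im=w['color'].copy()
m=((im[...,0].astype(int)-im[...,2]>15)).astype(np.uint8);m[:,:225]=0;m[:,365:]=0;m[:170]=0;m[300:]=0
k,l,st,ce=cv2.connectedComponentsWithStats(m)
for i in range(1,k):
  if st[i,4]>150:
    c=cv2.findContours((l==i).astype(np.uint8),0,2)[0][0];print(st[i].tolist(),cv2.approxPolyDP(cv2.convexHull(c),3,True)[:,0].tolist())
cv2.imwrite('pics/c8.png',cv2.resize(im[140:300,200:400,::-1],(800,640)[:2],interpolation=0)[:600])
"
```

```text
[292, 170, 73, 27, 1000] [[364, 196], [292, 170], [364, 170]]
[230, 202, 100, 89, 3871] [[256, 203], [267, 203], [324, 226], [329, 240], [304, 286], [254, 290], [230, 270]]
[343, 234, 22, 66, 913] [[349, 299], [343, 279], [364, 234], [364, 299]]
```

View pics/c8.png

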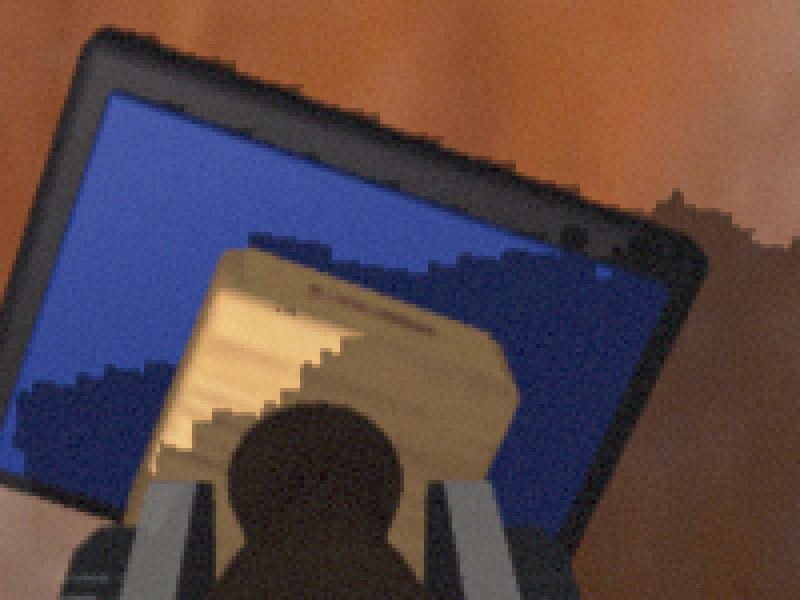

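This crop shows the block's far side face and the pad's blue edge clearly. The block top corners are (252.5,213) and (329.5,237.5), the bottom corners (258,202.5) and (323,224), and the blue corners (228,163) and (367,212).

```bash
python3 -c "
from h import *
w=np.load('pics/w7.npz')
def cen(p,q,z,h):
  a,b=onz(w,p,z)[:2],onz(w,q,z)[:2];e=(b-a);L=np.linalg.norm(e);e/=L;n=np.array([e[1],-e[0]])
  m=(a+b)/2; n=n if n@(np.array([.512,-.311])-m)>0 else -n
  print('len',L.round(4),'centre',(m+n*h).round(4),'yaw',np.degrees(np.arctan2(e[1],e[0])).round(1))
cen((252.5,213),(329.5,237.5),.0486,.02);cen((258,202.5),(323,224),.0266,.02); cen((228,163),(367,212),.016,.03)
"
```

```text
len 0.039 centre [ 0.513  -0.3112] yaw 80.6
len 0.0371 centre [ 0.5144 -0.3108] yaw 80.1
len 0.0826 centre [ 0.5124 -0.31  ] yaw 79.4
```

The stamp is centred within about 2 mm and square within 1°. Now lower gently.

Call:
carry_out([
  [-1, 0, 0, 0.004, 0, 0, 0],
  [-1, 0, 0, 0.003, 0, 0, 0],
  [-1, 0, 0, 0.002, 0, 0, 0],
  [-1, 0, 0, 0, 0, 0, 0],
  [-1, 0, 0, 0, 0, 0, 0],
])

```text
clock: 13.75
tcp_pos: [0.5113, -0.3107, 0.0756]
orientation: [0.0, 0.648, 0.761, -0.0]
wrist_force: [-1.8, -0.1, 3.7]
finger_gap: 0.0232
```

Call:
carry_out([
  [-1, 0, 0, 0.001, 0, 0, 0],
  [-1, 0, 0, 0, 0, 0, 0],
])

```text
clock: 14.0
tcp_pos: [0.5114, -0.311, 0.0755]
orientation: [0.001, 0.648, 0.761, -0.0]
wrist_force: [-2.7, 1.2, 8.9]
finger_gap: 0.0235
```

Contact is firm at 9 N. Release, rise straight up and look.

Call:
carry_out([
  [-0.6, 0, 0, -0.001, 0, 0, 0],
  [-0.3, 0, 0, 0, 0, 0, 0],
  [0, 0, 0, 0, 0, 0, 0],
  [0.1, 0, 0, 0, 0, 0, 0],
  [0.1, 0, 0, -0.015, 0, 0, 0],
  [0.1, 0, 0, -0.025, 0, 0, 0],
  [0.1, 0, 0, -0.035, 0, 0, 0],
  [0.1, 0, 0, -0.04, 0, 0, 0],
  [0.1, 0, 0, -0.04, 0, 0, 0],
  [0.1, 0, 0.03, -0.02, 0, 0, 0],
  [0.1, 0, 0.02, 0, 0, 0, 0],
  [0.1, 0, 0, 0, 0, 0, 0],
  [0.1, 0, 0, 0, 0, 0, 0],
])

```text
clock: 15.62
tcp_pos: [0.56, -0.3024, 0.2504]
orientation: [-0.0, 0.648, 0.761, -0.0]
wrist_force: [-0.3, 0.2, -0.1]
finger_gap: 0.047
```

```bash
python3 -c "
from h import *
s=shot('scene','s9.png');d=shot('side','d9.png');w=shot('wrist','w9.png')
o=[]
for c in(s,d):
  u,v=proj(c,(.511,-.31,.04)).astype(int);o.append(cv2.resize(c['color'][v-40:v+40,u-40:u+40,::-1],(260,260),interpolation=2))
o.append(cv2.resize(w['color'][30:290,130:390,::-1],(260,260)))
top=np.hstack(o); bot=cv2.resize(s['color'][100:380,20:440,::-1],(780,340))[:340]
cv2.imwrite('pics/c9.png',np.vstack([top,bot]))"
```

```text
(no output)
```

No viewings are left, so I check the stamp numerically in the wrist and fixed views, along with the bystanders before and after.

```bash
python3 -c "
from h import *
w=np.load('pics/w9.npz');im=w['color'].astype(int)
for n,X in(('grip top',(.512,-.311,.09)),('neck',(.512,-.311,.045)),('block ctr',(.512,-.311,.038))):print(n,proj(w,X).round())
u,v=proj(w,(.512,-.311,.03)).astype(int)
hsv=cv2.cvtColor(w['color'],cv2.COLOR_RGB2HSV)
blue=cv2.inRange(hsv,(110,100,25),(130,255,255))
c=cv2.convexHull(np.vstack([k for k in cv2.findContours(blue,0,2)[0] if cv2.contourArea(k)>60]));r=cv2.minAreaRect(c)
P=np.array([onz(w,p,.016) for p in cv2.boxPoints(r)]);print('pad ctr',P.mean(0).round(4),np.linalg.norm(np.diff(P,axis=0),axis=1).round(3))
pm=np.zeros(blue.shape,np.uint8);cv2.fillConvexPoly(pm,c,1)
wood=((im[...,0]-im[...,2]>15)&(pm>0)&(im[...,0]>70)).astype(np.uint8)
wood=cv2.morphologyEx(wood,cv2.MORPH_OPEN,np.ones((3,3)))
h=cv2.convexHull(cv2.findNonZero(wood));print('wood hull',cv2.approxPolyDP(h,2,True)[:,0].tolist(),wood.sum())
dk=((hsv[...,2]<70)&(blue==0)).astype(np.uint8);dk=cv2.morphologyEx(dk,cv2.MORPH_OPEN,np.ones((5,5)));dk[300:]=0
k,l,st,ce=cv2.connectedComponentsWithStats(dk)
for i in range(1,k):
  if st[i,4]>100: print('dark',st[i].tolist(),ce[i].round())
pr=[proj(w,np.array([.512,-.311,z])+[dx*np.cos(1.396)-dy*np.sin(1.396),dx*np.sin(1.396)+dy*np.cos(1.396),0]).round().tolist() for z in(.016,.038) for dx,dy in((-.02,-.02),(-.02,.02),(.02,.02),(.02,-.02))];print('expected block corners',pr)
for n in('scene','side'):
  a=np.load('pics/%s0.npz'%n)['color'].astype(int);b=np.load('pics/%s9.npz'%n[0].replace('s','s' if n=='scene' else 'd'))
  bb=b['color'].astype(int)
  for nm,X in(('jar',(.388,-.024,.05)),('redbox',(.39,.17,.02) )):
    x,y=((320,242) if nm=='jar' else (288,321)) if n=='scene' else ((324,252) if nm=='jar' else (331,323))
    print(n,nm,np.abs(a-bb)[y-20:y+20,x-14:x+14].mean().round(1))
  q=proj(b,(.512,-.311,.075)).round();print('handle px',q,bb[int(q[1]),int(q[0])],'was',a[int(q[1]),int(q[0])])
"
```

```text
grip top [278. 132.]
neck [278. 126.]
block ctr [278. 126.]
pad ctr [ 0.5125 -0.3106  0.016 ] [0.06  0.083 0.061]
wood hull [[305, 113], [291, 152], [252, 138], [266, 98]] 1559
dark [208, 264, 19, 36, 438] [219. 285.]
dark [333, 264, 19, 36, 438] [340. 285.]
dark [188, 275, 13, 12, 117] [194. 281.]
dark [359, 275, 21, 25, 297] [368. 288.]
dark [180, 289, 16, 11, 113] [189. 295.]
expected block corners [[253.0, 136.0], [265.0, 96.0], [305.0, 110.0], [291.0, 150.0], [251.0, 139.0], [265.0, 97.0], [306.0, 112.0], [291.0, 153.0]]
scene jar 39.8
scene redbox 78.9
handle px [328. 167.] [44 30 23] was [164 163 149]
side jar 26.9
side redbox 51.8
handle px [295. 171.] [61 54 48] was [112  74  56]
```

The block corners lie within 1–2 px of where they should be, with the stamp centre about 1 mm from the pad centre. The bystander differences are large, so I'll check whether the arm or its shadow is behind that.

```bash
python3 -c "
from h import *
for f in('scene0','s5','s7','s9','side0','side4','d5','d9'):
  im=np.load('pics/%s.npz'%f)['color'];hsv=cv2.cvtColor(im,cv2.COLOR_RGB2HSV)
  m=cv2.inRange(hsv,(0,215,110),(4,255,255))|cv2.inRange(hsv,(177,215,110),(180,255,255))
  x0,y0=(240,285) if f[:2]in('sc','s5','s7','s9') else (295,295)
  q=cv2.findNonZero(m[y0:y0+75,x0:x0+95])
  y=cv2.inRange(hsv,(0,0,185),(180,50,255)); jx,jy=(300,220) if x0==240 else (308,228)
  z=cv2.findNonZero(y[jy:jy+28,jx:jx+34])
  print(f,'red',None if q is None else (cv2.boundingRect(q),len(q)),'jarlid',None if z is None else (cv2.boundingRect(z),len(z)),im[321,288],im[242,320])
"
```

```text
scene0 red ((6, 28, 82, 42), 47) jarlid ((9, 4, 23, 14), 255) [254 251 246] [166 109  85]
s5 red ((10, 28, 78, 42), 35) jarlid ((9, 4, 23, 14), 257) [157 141 128] [169 113  87]
s7 red ((9, 31, 71, 34), 18) jarlid ((9, 6, 13, 13), 97) [191 172 157] [117  86  76]
s9 red ((12, 36, 73, 31), 10) jarlid None [169 152 141] [121  90  77]
side0 red None jarlid ((9, 0, 25, 18), 217) [130  93  75] [205 199 191]
side4 red None jarlid ((9, 0, 25, 18), 247) [72 52 38] [208 202 195]
d5 red None jarlid ((9, 0, 25, 18), 228) [75 51 43] [206 200 193]
d9 red None jarlid ((27, 0, 7, 16), 88) [137  99  77] [126 122 116]
```

Both look darkened in place, as if shaded. I'll confirm with a matchTemplate shift on edges.

```bash
python3 -c "
from h import *
def E(f):
  g=cv2.cvtColor(np.load('pics/%s.npz'%f)['color'],cv2.COLOR_RGB2GRAY);return np.log1p(g.astype(np.float32))
for a,b,L in(('scene0','s9',(('jar',303,222,336,270),('red',240,285,335,358))),('side0','d9',(('jar',310,230,340,274),('red',294,295,366,352)))):
  A,B=E(a),E(b)
  for n,x0,y0,x1,y1 in L:
    r=cv2.matchTemplate(B[y0-12:y1+12,x0-12:x1+12],A[y0:y1,x0:x1],cv2.TM_CCOEFF_NORMED);_,v,_,p=cv2.minMaxLoc(r);print(a,n,'shift',p[0]-12,p[1]-12,'score',round(v,2))
"
```

```text
scene0 jar shift 0 1 score 0.67
scene0 red shift 0 0 score 0.61
side0 jar shift 0 2 score 0.77
side0 red shift 0 1 score 0.68
```

```bash
python3 -c "
from h import *
print(env.get_state()['clock']); print(env.hand_in())"
```

```text
15.775
the job is handed in; nothing more can be done
None
```

The stamp is standing upright, face down, in the middle of the blue ink pad, and the job was handed in at 15.8 s on the robot's clock. The lid's catch turned out to be off: the lid slid freely when I pulled its handle, so I left the knob alone and opened the lid fully (about 121 mm of its 122 mm). I then lifted the stamp out, set it on the pad until I felt about 9 N of contact, let go and backed away.

**Final checks:**
- **Stamp on the pad:** in the last wrist view the stamp's block lies within 1–3 pixels of where it should be. Its centre is about 1 mm from the pad's centre, and before lowering it was within about 1° of square with the pad.
- **Jar and red box:** matching the pictures before and after gave shifts of 0–2 pixels for both, so they appear not to have moved. The match scores were only moderate (0.61–0.77), because both looked darkened, probably by the arm's shadow.

**Disagreements:**
- **Stamp handle height:** the two-view measurement came out far too low (28 mm) because the two views were too close together. I used the known height of the stamp standing on the bay floor instead.
- **Ink pad height:** the camera views put it at 8–10 mm instead of the stated 16 mm, though its measured size did match at 16 mm.
- **Gripper opening:** it read 23 mm on a grip stated as 27 mm, but the hold was steady throughout.
- **Last picture:** I had used up the 12 viewings, so the final check was by numbers only.

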